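# Tighten the gluing press by its eye screw with the tommy bar

### The arm

A 6-joint arm with a two-finger parallel gripper is mounted at the origin on the work surface; the furniture and walls round the work are solid. World frame = base frame: x ahead of the robot, y to its left, z up, the work surface at z = 0. Lengths are in mm, angles in rad, forces in N, time in s.
With the tool pointing down it reaches from about 275 to 850 mm from the base axis. Payload 5.2 kg.
Tool frame: the origin (TCP) lies midway between the tips of the shut fingers; the grasp point (between the pads) lies 19 mm behind it (robot.grip_depth is the distance from the TCP to the grasp point, in mm); z points along the fingers, y is the direction in which the jaws open and shut (so a half turn about z gives the same grasp; the last joint's range is limited). The gripper opens to 85 mm and grips with 20 to 120 N. Pads are 22 mm wide; open, the fingers measure 114 mm over their backs; the gripper's body (76 mm by 85 mm) begins 54 mm behind the grasp point. The pads swing forward as they close: fully open they stand 13 mm farther back than shut.
Start: joints at [-1.551, 0.259, 1.535, -0, 1.348, -0.203], TCP at [121.55, -536.405, 231.31] pointing down, gripper open.
Joint ranges: [-3.14, 3.14], [-0.91, 2.08], [0.19, 2.58], [-1.22, 4.36], [0.22, 2.71], [-3.12, 3.12]. Speed limits (rad/s): [2.57, 2.57, 3.14, 3.14, 3.14, 3.14].

### API

Orientations are given as [roll, pitch, yaw] about the fixed x, y, z axes, in that order (R = Rz(yaw) Ry(pitch) Rx(roll)).
In Python, from bench import robot gives the robot as it stands.
- The arm moves only by the tool move_arm, never from a script. Its argument "steps" is a list of rows, each a list of 7 numbers: the shift along the tool's x, y, z scaled (see below), then the turn, a rotation vector about the tool's x, y, z scaled (see below), then the finger opening in mm, from 0 to 85.4. A call has 1 to 5 rows; each row is the pose to reach, as a shift and turn from the pose commanded when the call began, along the tool's axes at that moment; what a row does not reach only later rows make up. The controller multiplies each number of a shift by 0.2 m and each number of a turn by 90 degrees. A row lasts 1/8 s, in which the tool goes at most 62.5 mm and 10.7 degrees, less where a joint would pass 70% of its speed; a pose out of reach is approached as far as the arm can. A call with a number of a shift or a turn outside -1 to 1 is refused whole. A call with a gripper value outside its range is refused whole. The fingers move at their own pace and stop on an object; "grip_force" is the grip in N (left out, the last holds). Time passes only in rows, so rows that repeat a pose let the fingers close. It gives the time, the measured TCP pose, the force and the opening at its end, in the units of the state.
- robot.get_obs(): the state, without advancing time (a new reading comes with each control period).
- robot.camera(name): name is "scene" or "top" or "wrist"; returns the picture (384x512x3 uint8, blue, green, red); there is no depth.
- robot.camera_model(name): a dict with "fx", "fy", "cx", "cy" (pixels), "eye" and "orientation" of the camera in the world. Camera axes: x right, y down, z forward; pixel columns grow to the right and rows downward; lengths in mm; the calibration is good to about 2 mm. A picture is of the moment at which its call begins: read the wrist's pose just before it. camera_model takes no time and is no camera call; for the wrist camera it gives the pose at the moment of the call.
- robot.hand_in(): hands the job in, once; it reports no verdict.
The state is a dict: "t": time; "qpos": joint angles; "qd": joint speeds; "joint_torque": joint torques, N m; "eef_pos": TCP position; "orientation": TCP orientation; "contact_force": force on the tool from outside, world axes, zero at the start; "wrist_torque": the same for the moment, N m; "finger_gap": finger opening in mm.
Only numpy, scipy, OpenCV 4.12 (cv2) and the standard library are available. Lean on these libraries where they do the work, as an engineer would, in place of code of your own. Each camera call takes 0.05 s, during which the arm holds its last target. There are 200 camera calls.

### The job

The glued wooden blank in the small press is still slack. Slide the steel tommy bar through the eye of the press screw and turn the screw clockwise (seen from above) with it until the work is pressed firm and the screw is tightened to about 0.65 N m; above 0.8 N m the glue joint would starve. Then draw the bar out without slackening the screw and lay it down flat on the table beside the press, without dropping it or shifting the other things.

Things in the scene. Friction and masses are not known exactly. Their poses are not given: they have to be found in the camera images.
- press: Small gluing press screwed to the table: wooden board 120 x 190 x 18 mm, a glued wooden blank under a wooden caul (top 68 mm high), a dark steel crossbar 30 x 184 x 12 mm (top 94 mm high) along the press's y on two threaded studs, 77 mm either side of the middle, ends 110 mm high. Origin: centre of the board's underside, on the screw's axis; z up.
- bar: Tommy bar of dark steel, 160 mm long, 12 mm thick, 120 g, lying on the table right of the press. Its x runs along it, from the grip end to the tip. The grip end is a square bar 12 x 12 mm, 70 mm long; the rest is round, 12 mm, with a rounded tip. Origin: half way along, on the underside (6 mm below the bar's axis), so the ends are at x = -80 and +80 mm; z up as it lies.
- bar_grip (a point): Middle of the bar's square grip, on the bar's axis, 35 mm from the grip end and 125 mm from the tip.
- bar_tip (a point): The bar's round tip, on its axis.
- foot_rim (a point): Point on the rim of the screw's pressure foot (32 mm steel disc under the crossbar), 16 mm from the screw's axis. The foot keeps still until the work is firm; then nothing turns below 0.4 N m, and above that eye and foot turn together, 1 rad per further 10 N m (at 0.65 N m the rim has moved 0.4 mm), and stay where they are left.
- perf_cube: Bystander: bright folded sheet model with round holes, 60 mm across, near side of the press. Origin: centre of the underside.
- eye_centre (a point): Steel eye head of the upright press screw: ring of 9 mm round stock, opening 20 mm, outside 38 mm, standing on a 21 mm collar. Origin: centre of the opening, on the screw's axis, 146 mm high. x level through the opening, y level in the ring's plane, z up. Clockwise from above tightens. The 12 mm bar leans about 45 degrees from x before it takes hold of the ring. The eye stays where it is left.
- eye (a joint): Turn of the screw in its thread, rad, growing clockwise from above: -0.5 to -0.3 at the start, 0 once its foot touches the work, however far it is tightened after that. Takes about 0.1 N m until it touches; then the glue film closes up at about 0.2 N m for another 0.1 to 0.45 rad of turning, different each time, before the work is firm. Fine thread, no visible sinking.
- dropper_bottle: Bystander: white dropper bottle, 40 mm wide, 111 mm high, behind the press. Origin: centre of the underside.

How it is judged (in metres and radians):
On the way, in this order (a step that is already met when the one before it is completed fails the run):
1. the bar is through the eye: the middle of the ring's opening lies within 8 mm of the bar's axis, at least 15 mm from either end of the bar (x of eye_centre in the frame of bar between -0.065 and 0.065 m and y of eye_centre in the frame of bar between -0.008 and 0.008 m and z of eye_centre in the frame of bar between -0.002 and 0.014 m), for 0.2 s.
2. with the bar through the eye, the foot bears and the screw is tightened to about 0.5 N m or more (the foot's rim is dragged round 0.12 mm) (all of step 1 and value of joint eye above -0.03 rad and distance of foot_rim from where it was at the start of the episode above 0.00012 m), for 0.1 s.
At the end, for the whole second after the job is handed in: The press screw bears on the work (backed off by less than 0.03 rad) and is tight: the foot's rim has been dragged 0.12 to 0.66 mm from its start, as about 0.5 to 0.8 N m does. The bar is out of the eye, its middle more than 100 mm from the screw's axis, and lies flat and still on the table (value of joint eye above -0.03 rad and distance of foot_rim from where it was at the start of the episode between 0.00012 and 0.00066 m and horizontal distance between bar and eye_centre above 0.1 m and height (world z) of bar between -0.006 and 0.008 m and angle between bar's own x axis and vertical between 1.5 and 1.64 rad and linear speed of bar below 0.02 m/s); the robot touches nothing.
It fails at once if the screw is overtightened, above 0.8 N m (the foot's rim is dragged more than 0.66 mm) (distance of foot_rim from where it was at the start of the episode above 0.00066 m).
It fails at once if the bar is dropped (it moves faster than 0.8 m/s with no finger on it) (linear speed of bar above 0.8 m/s and contact force between the fingers and bar below 0.1 N).
It fails at once if a bystander is moved by more than 25 mm (distance of any of perf_cube, dropper_bottle from where it was at the start of the episode above 0.025 m).
It also fails if it takes over 61 s, if anything falls off the work surface, if the arm or the gripper's body presses on something with over 40 N, if the wrist force passes 120 N, or if a joint passes its speed limit or range.

## Working session

There is one attempt and no reset: what is moved stays moved. The work goes in short steps, Python scripts to look and compute and a tool call to move; the robot and the scene stay as the last step left them, time stands still between calls to the robot, and variables do not carry over. Pictures are saved under pics/ and viewed, about 8 in all and at most 12, crops included, and the job is handed in when it is done.

Besides the shell and the picture viewer there is one more tool, called after ">>>" as name(argument=value, ...) on one line, values as JSON. move_arm: Moves the arm, as the interface text tells. Shifts and turns lie within -1 to 1; 1 stands for 0.2 m of shift or 90 degrees of turn. Its arguments: {"type":"object","properties":{"steps":{"type":"array","items":{"type":"array","items":{"type":"number"}}},"grip_force":{"type":"number"}},"required":["steps"]}

```bash
ls; mkdir -p pics; python3 - <<'E'
from bench import robot
import cv2
for n in("scene","top"):
    m=robot.camera_model(n);print(n,m)
    cv2.imwrite(f"pics/{n}0.png",robot.camera(n))
print(robot.get_obs())
E
```

```text
pics
scene {'fx': 414.1710217935686, 'fy': 414.1710217935686, 'cx': 254.79606437417897, 'cy': 193.0695994940776, 'eye': array([244.27293583, 497.45666392, 827.50020614]), 'orientation': array([-2.42002604, -0.01535101, -2.6476472 ])}
top {'fx': 417.5873817939263, 'fy': 417.5873817939263, 'cx': 258.82658180376427, 'cy': 191.81128303584802, 'eye': array([447.57282718, -83.0056992 , 974.24486544]), 'orientation': array([-3.05815927,  0.00420366, -1.57022914])}
{'t': 0.1, 'qpos': array([-1.55077412e+00,  2.59277790e-01,  1.53595625e+00, -1.88751635e-05,
        1.34800538e+00, -2.02799038e-01]), 'qd': array([-0.00171958, -0.00157097, -0.00209393, -0.00063953, -0.00222548,
       -0.00137005]), 'joint_torque': array([ 3.67083048e-03, -4.46960771e+01, -2.91248024e+01, -3.20700974e-04,
        6.15658384e-03, -3.26869241e-06]), 'eef_pos': array([ 121.54745976, -535.92164897,  230.56067782]), 'orientation': array([-3.13997592e+00, -3.13654771e-04,  2.22825177e-01]), 'contact_force': array([ 0.07070148, -0.13240691, -0.26024268]), 'wrist_torque': array([ 0.00814021,  0.0358132 , -0.001127  ]), 'finger_gap': 85.56511455999933}
```

View pics/scene0.png

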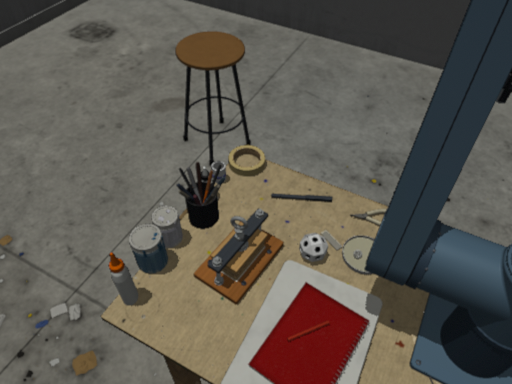

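View pics/top0.png

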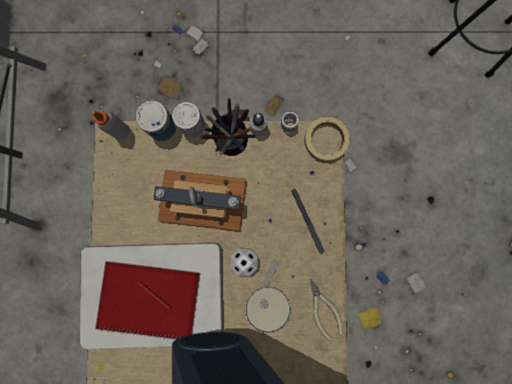

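The scene and top views show the press with studs at top px (160,193) and (236,201), and the eye near (195,196). The bar runs from (294,190) to (322,251), the cube is near (245,262), and the bottle is near (259,122). Next I compute rough positions and the wrist camera geometry.

```bash
cat > h.py <<'E'
from bench import robot
import cv2, numpy as np
from scipy.spatial.transform import Rotation as R
def rot(o): return R.from_euler('xyz',o)
def ray(m,px):
    d=np.array([(px[0]-m['cx'])/m['fx'],(px[1]-m['cy'])/m['fy'],1.0])
    return np.array(m['eye']),rot(m['orientation']).apply(d)
def onplane(m,px,z):
    e,d=ray(m,px); return e+d*(z-e[2])/d[2]
def proj(m,p):
    c=rot(m['orientation']).inv().apply(np.array(p)-m['eye']); return np.array([m['cx']+m['fx']*c[0]/c[2],m['cy']+m['fy']*c[1]/c[2]])
def tri(m1,p1,m2,p2):
    a,u=ray(m1,p1);b,v=ray(m2,p2)
    s=np.linalg.lstsq(np.c_[u,-v],b-a,rcond=None)[0]
    return (a+u*s[0]+b+v*s[1])/2, np.linalg.norm(a+u*s[0]-b-v*s[1])
def go(target_pos,target_R,cmd_pos=None,cmd_R=None):
    "shift and turn in tool axes, scaled"
    o=robot.get_obs()
    p=o['eef_pos'] if cmd_pos is None else np.array(cmd_pos); r=rot(o['orientation']) if cmd_R is None else cmd_R
    s=r.inv().apply(np.array(target_pos)-p)/200; t=(r.inv()*target_R).as_rotvec()/(np.pi/2)
    return np.round(s,3),np.round(t,3)
E
python3 - <<'E'
from h import *
np.set_printoptions(precision=1,suppress=True)
t=robot.camera_model('top')
for n,p,z in(("stud1",(160,193),110),("stud2",(236,201),110),("eye",(195,196),165),("barA",(294,190),6),("barB",(322,251),6),("cube",(245,262),50),("bottle",(259,122),111)): print(n,onplane(t,p,z))
o=robot.get_obs();w=robot.camera_model('wrist');r=rot(o['orientation'])
print(r.inv().apply(w['eye']-o['eef_pos']),(r.inv()*rot(w['orientation'])).as_matrix(),w['fx'])
im=cv2.imread('pics/top0.png');sc=cv2.imread('pics/scene0.png')
a=cv2.resize(im[150:270,140:340],None,fx=4,fy=4,interpolation=2)[:,:800]
cv2.imwrite('pics/z0.png',a)
E
```

```text
stud1 [517.3 126.1 110. ]
stud2 [500.7 -32.  110. ]
eye [507.   44.5 165. ]
barA [ 532.8 -160.7    6. ]
barB [ 392.1 -224.1    6. ]
cube [370.6 -48.9  50. ]
bottle [667.1 -79.6 111. ]
[  69.5    1.3 -141.8] [[ 0.  -1.  -0.3]
 [ 1.   0.   0. ]
 [-0.  -0.3  1. ]] 333.0679817574549
```

View pics/z0.png

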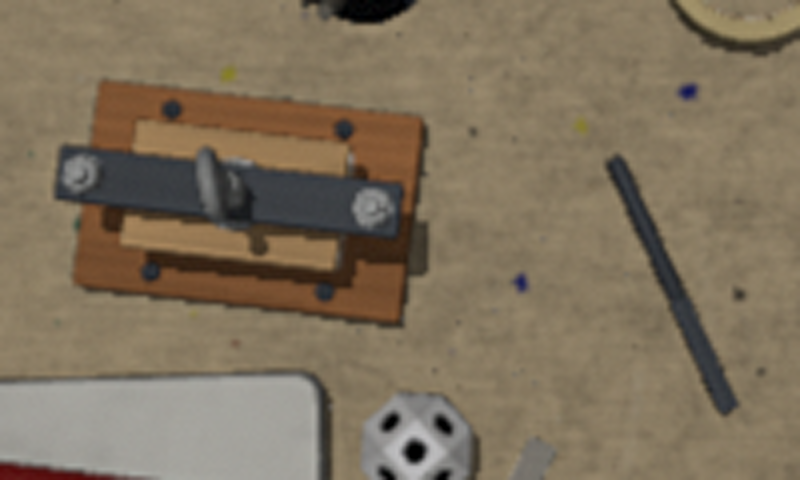

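The zoom shows the tip as the far end of the bar and the square grip as the near end. The ring's plane runs roughly along world x, so the bar goes in along about +y. I'll go over the eye for a close look first.

>>> move_arm(steps=[[0.84,-0.8,0.03,0,0,0,85],[0.84,-0.8,0.03,0,0,0,85],[0.84,-0.8,0.03,0,0,0,85],[0.84,-0.8,0.03,0,0,0,85]])

```text
t: 0.6
eef_pos: [250.8, -340.6, 224.9]
orientation: [-3.14, -0.0, 0.223]
contact_force: [0.4, -0.5, 0.0]
finger_gap: 85.0
```

>>> move_arm(steps=[[0.84,-0.8,0.03,0,0,0,85],[0.84,-0.8,0.03,0,0,0,85],[0.84,-0.8,0.03,0,0,0,85],[0.84,-0.8,0.03,0,0,0,85]])

```text
t: 1.1
eef_pos: [379.2, -147.6, 219.2]
orientation: [-3.141, -0.0, 0.224]
contact_force: [0.4, -0.3, -0.3]
finger_gap: 85.0
```

>>> move_arm(steps=[[0.84,-0.8,0.03,0,0,-0.4,85],[0.84,-0.8,0.03,0,0,-0.86,85],[0.84,-0.8,0.03,0,0,-0.86,85],[0.84,-0.8,0.03,0,0,-0.86,85],[0.84,-0.8,0.03,0,0,-0.86,85]])

```text
t: 1.72
eef_pos: [507.9, 46.0, 212.5]
orientation: [-3.141, -0.001, 1.171]
contact_force: [-0.7, -1.0, -0.3]
finger_gap: 84.9
```

>>> move_arm(steps=[[0,0,0,0,0,-0.25,85],[0,0,0,0,0,-0.25,85],[0,0,0,0,0,-0.25,85]])

```text
t: 2.1
eef_pos: [506.7, 43.2, 212.9]
orientation: [-3.141, -0.0, 1.552]
contact_force: [0.7, -0.3, 0.4]
finger_gap: 85.5
```

```bash
python3 - <<'E'
from h import *
o=robot.get_obs();w=robot.camera_model('wrist');im=robot.camera('wrist')
print(o['t'],o['eef_pos'],o['orientation'],np.abs(o['qd']).max())
cv2.imwrite('pics/w1.png',im);np.save('w1.npy',np.r_[w['eye'],w['orientation']]); print({k:w[k] for k in('fx','cx','cy','eye','orientation')})
cv2.imwrite('pics/w1z.png',cv2.resize(im,None,fx=1.5,fy=1.5))
E
```

```text
2.1 [506.7400549   43.2073835  212.89962781] [-3.14065440e+00 -9.78959774e-05  1.55238097e+00] 0.06480617086716171
{'fx': 333.0679817574549, 'cx': 253.51108752793064, 'cy': 190.10084616032012, 'eye': array([508.60179744, 111.26308981, 354.6904474 ]), 'orientation': array([ 2.86439889e+00,  8.29577399e-04, -1.81571287e-02])}
```

View pics/w1z.png

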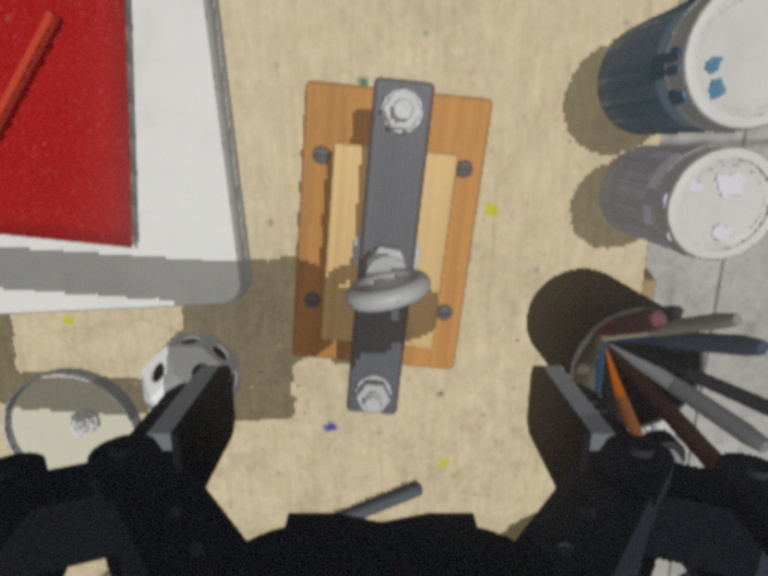

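This view shows the ring from px (347,296) to (430,287) in the zoomed image. The studs are at (404,110) and (374,394), and the bar tip is near (418,489).

```bash
python3 - <<'E'
from h import *
np.set_printoptions(precision=1,suppress=True)
w=robot.camera_model('wrist');a=np.load('w1.npy');w['eye'],w['orientation']=a[:3],a[3:]
f=lambda p,z:onplane(w,np.array(p)/1.5,z)
s1,s2=f((404,110),109),f((374,394),109);l,r=f((347,296),146),f((430,287),146)
print(s1,s2,(s1+s2)/2,np.linalg.norm(s1-s2),np.degrees(np.arctan2(*(s1-s2)[[1,0]])))
print(l,r,(l+r)/2,np.linalg.norm(l-r),np.degrees(np.arctan2(*(r-l)[[1,0]])))
print('tip',f((418,489),6))
# ring mask by grey brightness
im=cv2.imread('pics/w1.png');c=im[165:215,225:292];g=c.max(2).astype(int);sat=g-c.min(2)
m=((sat<22)&(g>95)).astype(np.uint8)
n,lab,st,ce=cv2.connectedComponentsWithStats(m);print(st,ce)
print('\n'.join(''.join('#' if v else '.' for v in row) for row in m))
E
```

```text
[519.7 125.8 109. ] [502.6 -20.2 109. ] [511.1  52.8 109. ] 147.06079690790176 83.32097780760438
[492.7  47.2 146. ] [529.   50.7 146. ] [510.8  49.  146. ] 36.38974475156963 5.432381767664094
tip [ 534.3 -162.4    6. ]
[[   0    0   67   50 1610]
 [  11    0    4   15   45]
 [   5    0   56   48 1694]
 [   8   27    1    1    1]] [[32.2 27.2]
 [12.4  5.6]
 [34.3 22.4]
 [ 8.  27. ]]
...........####..#######..############################.............
...........####..#######.#############################.............
...........####..##.....##########################.####............
...........####..##.....###############################............
...........####........################################............
...........####.......#################################............
...........###........#################################............
...........###.......#################################.............
...........###......##################################.............
...........###......#############################.####.............
...........###.....###############
[... 1985 characters left out ...]
....................
..........################################.........................
...........#############################...........................
..............###################...#####..........................
...................#####............#####..........................
....................................#####..........................
....................................#####..........................
....................................#####..........................
....................................####...........................
...................................................................
...................................................................
```

Eye centre is about (511,49.5) and the ring's x axis has a yaw of about 97°. Now to the bar. Wanted pose: TCP (424,-210,150), yaw 0.415.

```bash
python3 - <<'E'
from h import *
print(go([424,-210,150],rot([np.pi,0,.415])))
# bar from the top picture
im=cv2.imread('pics/top0.png');c=im[180:262,285:332];g=c.max(2)
m=(g<85).astype(np.uint8);n,l,st,ce=cv2.connectedComponentsWithStats(m);i=1+st[1:,4].argmax();print(st[i])
ys,xs=np.nonzero(l==i);b=cv2.minAreaRect(np.c_[xs,ys].astype(np.float32));p=cv2.boxPoints(b)+[285,180];t=robot.camera_model('top')
print(b);[print(onplane(t,q,6)) for q in p]
E
```

```text
(array([-1.274, -0.389,  0.315]), array([-0.   ,  0.   ,  0.723]))
[  7   9  32  65 356]
((22.378768920898438, 40.82640075683594), (69.84648132324219, 5.4543890953063965), 65.37643432617188)
[ 532.28563114 -152.23304356    6.        ]
[ 537.59808289 -163.80162404    6.        ]
[ 391.0869987  -229.66511574    6.        ]
[ 385.90135227 -218.21878104    6.        ]
```

>>> move_arm(steps=[[-0.64,-0.2,0.0,0,0,0,85],[-0.64,-0.2,0.0,0,0,0,85],[-0.64,-0.2,0.0,0,0,0,85]])

```text
t: 2.52
eef_pos: [463.7, -87.3, 213.3]
orientation: [-3.141, 0.001, 1.545]
contact_force: [-0.3, 1.0, 0.6]
finger_gap: 84.8
```

>>> move_arm(steps=[[-0.64,-0.2,0.3,0,0,0.73,85],[-0.64,-0.2,0.3,0,0,0.73,85],[-0.64,-0.2,0.3,0,0,0.73,85],[-0.64,-0.2,0.3,0,0,0.73,85],[-0.64,-0.2,0.3,0,0,0.73,85]])

```text
t: 3.15
eef_pos: [422.6, -211.2, 153.0]
orientation: [-3.141, -0.0, 0.605]
contact_force: [0.0, -0.3, -0.3]
finger_gap: 84.6
```

>>> move_arm(steps=[[0,0,0,0,0,0.13,85],[0,0,0,0,0,0.13,85],[0,0,0,0,0,0.13,85]])

```text
t: 3.52
eef_pos: [422.7, -211.1, 153.3]
orientation: [-3.141, -0.0, 0.414]
contact_force: [-0.4, -0.6, 0.2]
finger_gap: 85.3
```

```bash
python3 - <<'E'
from h import *
o=robot.get_obs();w=robot.camera_model('wrist');im=robot.camera('wrist')
print(o['t'],o['eef_pos'],o['orientation'],np.abs(o['qd']).max())
cv2.imwrite('pics/w2.png',im);np.save('w2.npy',np.r_[w['eye'],w['orientation']])
E
```

```text
3.525 [ 422.68111526 -211.09044896  153.30226858] [-3.14146168e+00 -9.64363410e-05  4.13864703e-01] 0.003899578794433547
```

View pics/w2.png

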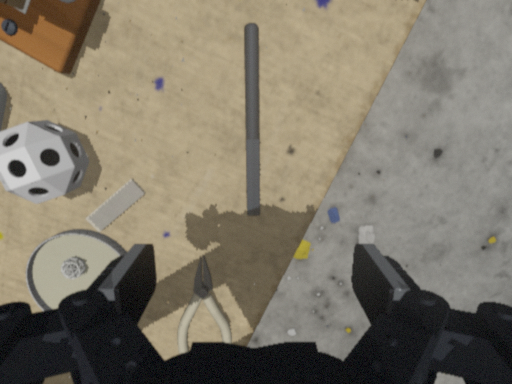

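The bar runs from its tip at (251.5,25) to its grip end at (253.5,214), with the square part starting at about row 139.

```bash
python3 - <<'E'
from h import *
np.set_printoptions(precision=3,suppress=True)
w=robot.camera_model('wrist')
a,b=onplane(w,(251.5,24),6),onplane(w,(253.5,215),10);print(a,b,np.linalg.norm(a-b))
u=(a-b)[:2];u/=np.linalg.norm(u);yaw=np.arctan2(u[1],u[0]);g=b[:2]+35*u
print(yaw,g, go([*g,-13+0],rot([np.pi,0,yaw])), go([*g,40],rot([np.pi,0,yaw])))
E
```

```text
[ 535.692 -161.324    6.   ] [ 390.878 -226.664   10.   ] 158.92347387182738
0.42384834071155736 [ 422.78  -212.269] (array([-0.002,  0.005,  0.832]), array([-0.   , -0.   , -0.006])) (array([-0.002,  0.005,  0.567]), array([-0.   , -0.   , -0.006]))
```

>>> move_arm(steps=[[0,0.005,0.3,0,0,-0.006,60],[0,0.005,0.55,0,0,-0.006,40],[0,0.005,0.7,0,0,-0.006,40],[0,0.005,0.75,0,0,-0.006,40],[0,0.005,0.75,0,0,-0.006,40]], grip_force=80)

```text
t: 4.2
eef_pos: [423.0, -212.4, 3.3]
orientation: [-3.141, 0.0, 0.421]
contact_force: [-0.8, -0.6, -0.8]
finger_gap: 40.0
```

>>> move_arm(steps=[[0,0,0,0,0,0,20],[0,0,0,0,0,0,8],[0,0,0,0,0,0,0],[0,0,0,0,0,0,0],[0,0,0,0,0,0,0]])

```text
t: 4.82
eef_pos: [423.8, -213.1, 4.9]
orientation: [3.139, -0.001, 0.421]
contact_force: [-0.6, 1.4, 6.1]
finger_gap: 8.6
```

>>> move_arm(steps=[[0,0,0,0,0,0,0]])

```text
t: 4.95
eef_pos: [423.8, -213.1, 4.9]
orientation: [3.139, -0.001, 0.421]
contact_force: [-0.7, 0.9, 5.4]
finger_gap: 9.1
```

```bash
python3 - <<'E'
from h import *
o=robot.get_obs();im=robot.camera('wrist')
print(o['t'],o['eef_pos'],o['orientation'],o['finger_gap'],o['contact_force'])
cv2.imwrite('pics/w3.png',cv2.resize(im[0:384,130:380],None,fx=1.5,fy=1.5))
E
```

```text
4.95 [ 423.83441436 -213.10462633    4.93113721] [ 3.13874305e+00 -1.34314208e-03  4.21058215e-01] 9.076211413734306 [-0.74086593  0.85833267  5.43550652]
```

View pics/w3.png

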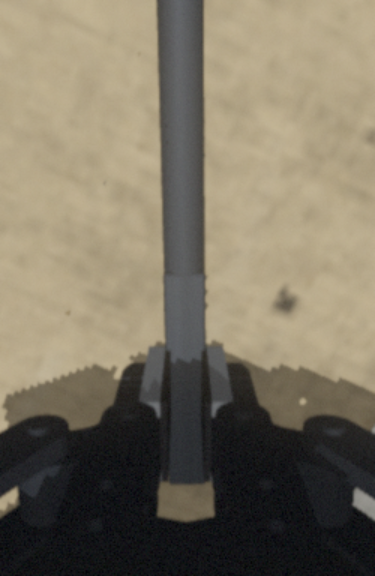

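The pads hold the square grip in line with the tool. I'll lift and check.

>>> move_arm(steps=[[0,0,-0.2,0,0,0,0],[0,0,-0.5,0,0,0,0],[0,0,-0.9,0,0,0,0],[0,0,-0.9,0,0,0,0],[0,0,-0.9,0,0,0,0]], grip_force=100)

```text
t: 5.62
eef_pos: [423.8, -213.1, 185.7]
orientation: [3.137, -0.002, 0.421]
contact_force: [0.2, 0.7, -1.3]
finger_gap: 8.2
```

```bash
python3 - <<'E'
from h import *
o=robot.get_obs();im=robot.camera('wrist');w=robot.camera_model('wrist')
print(o['t'],o['eef_pos'],o['orientation'],o['finger_gap'],o['contact_force'])
cv2.imwrite('pics/w4.png',im)
u=np.array([np.cos(1.43),np.sin(1.43)]);e=np.array([511,49.5])
print(go([*(e-152*u),205],rot([np.pi,0,1.43])))
# bar edges / tip in wrist image
c=im[0:200,200:320];g=c.max(2);m=(g<120).astype(np.uint8)
for r in range(0,200,8):
    x=np.nonzero(m[r])[0]; print(r,(x.min()+200,x.max()+200,len(x)) if len(x) else None,end=' ')
E
```

```text
5.625 [ 423.79396623 -213.06183576  185.72013609] [ 3.13661696e+00 -2.39823219e-03  4.20901082e-01] 8.187841252766011 [ 0.24444594  0.67455535 -1.31181697]
(array([ 0.532, -0.372, -0.105]), array([ 0.001,  0.   , -0.642]))
0 (np.int64(235), np.int64(265), 31) 8 (np.int64(236), np.int64(265), 30) 16 (np.int64(236), np.int64(265), 30) 24 (np.int64(236), np.int64(265), 30) 32 (np.int64(236), np.int64(265), 30) 40 (np.int64(236), np.int64(265), 30) 48 (np.int64(237), np.int64(265), 29) 56 (np.int64(237), np.int64(265), 29) 64 (np.int64(237), np.int64(265), 29) 72 (np.int64(237), np.int64(265), 29) 80 (np.int64(238), np.int64(265), 28) 88 (np.int64(238), np.int64(265), 28) 96 (np.int64(238), np.int64(265), 28) 104 (np.int64(238), np.int64(265), 28) 112 (np.int64(238), np.int64(265), 28) 120 (np.int64(239), np.int64(265), 27) 128 (np.int64(239), np.int64(265), 27) 136 (np.int64(239), np.int64(265), 27) 144 (np.int64(239), np.int64(265), 27) 152 (np.int64(239), np.int64(265), 27) 160 (np.int64(240), np.int64(265), 26) 168 (np.int64(240), np.int64(265), 26) 176 (np.int64(240), np.int64(265), 26) 184 (np.int64(240), np.int64(266), 27) 192 (np.int64(240), np.int64(266), 27)
```

>>> move_arm(steps=[[0.1,-0.1,-0.1,0,0,-0.1,0],[0.3,-0.2,-0.1,0,0,-0.25,0],[0.53,-0.37,-0.1,0,0,-0.64,0],[0.53,-0.37,-0.1,0,0,-0.64,0],[0.53,-0.37,-0.1,0,0,-0.64,0]])

```text
t: 6.3
eef_pos: [488.6, -100.0, 201.1]
orientation: [-3.138, -0.001, 1.336]
contact_force: [0.2, 0.1, -1.0]
finger_gap: 8.3
```

>>> move_arm(steps=[[0,0,0.1,0,0,-0.14,0],[0,0,0.25,0,0,-0.14,0],[0,0,0.25,0,0,-0.14,0],[0,0,0.25,0,0,-0.14,0]])

```text
t: 6.8
eef_pos: [489.3, -101.5, 153.2]
orientation: [-3.141, -0.0, 1.547]
contact_force: [0.5, 1.1, -0.9]
finger_gap: 8.0
```

```bash
python3 - <<'E'
from h import *
o=robot.get_obs();print(o['t'],o['eef_pos'],o['orientation'],o['finger_gap'],o['contact_force'])
t=robot.camera('top');s=robot.camera('scene');cv2.imwrite('pics/t5.png',t);cv2.imwrite('pics/s5.png',s)
mt,ms=robot.camera_model('top'),robot.camera_model('scene')
pt=proj(mt,[505,0,146]);ps=proj(ms,[505,0,146]);print(pt,ps)
f=lambda im,p:cv2.resize(im[int(p[1])-38:int(p[1])+38,int(p[0])-50:int(p[0])+50],None,fx=4,fy=4,interpolation=2)
print([(int(p[0])-50,int(p[1])-38) for p in(pt,ps)])
cv2.imwrite('pics/ts5.png',np.hstack([f(t,pt),f(s,ps)]))
E
```

```text
6.8 [ 489.34909403 -101.51322259  153.18890711] [-3.14072113e+00 -3.89033262e-04  1.54691711e+00] 7.994165599531578 [ 0.45784539  1.14048771 -0.88666761]
[218.85719518 197.73310722] [252.83544173 206.46409503]
[(168, 159), (202, 168)]
```

View pics/ts5.png

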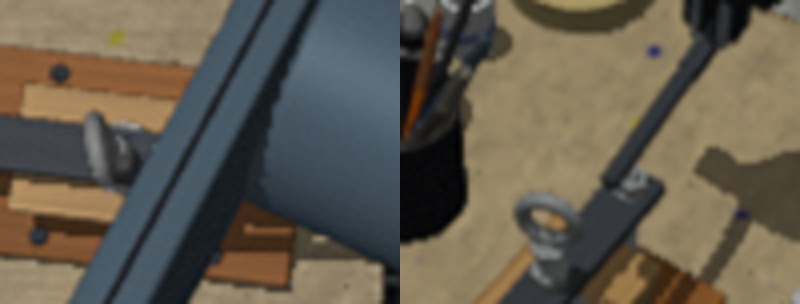

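The scene crop shows the ring hole near scene px (239,221.7) and the bar tip near (255.3,213.2). In the top view the arm hides the bar.

```bash
python3 - <<'E'
from h import *
np.set_printoptions(precision=1,suppress=True)
ms=robot.camera_model('scene');mt=robot.camera_model('top');o=robot.get_obs()
print('eye pred',proj(ms,[511,49.5,146]),'seen',(548/4-100+202,215/4+168))
print('eye top-view pred',proj(mt,[511,49.5,146]), 'ring top pred',proj(mt,[511,49.5,160]),'seen ~',(100/4+168,148/4+159))
yaw=o['orientation'][2]+.014;u=np.array([np.cos(yaw),np.sin(yaw)])
for z in(146,150,154):
    print(z,'tip',proj(ms,[*(o['eef_pos'][:2]+124*u),z]))
print('seen',((613-400)/4+202,181/4+168))
E
```

```text
eye pred [238.9 221.6] seen (239.0, 221.75)
eye top-view pred [194.  194.7] ring top pred [192.9 194.2] seen ~ (193.0, 196.0)
146 tip [253.6 216.1]
150 tip [253.6 214.9]
154 tip [253.6 213.7]
seen (255.25, 213.25)
```

Eye position is confirmed by the scene view, and the bar is level. I'll line up sideways, then go in gently.

>>> move_arm(steps=[[0,0.05,0.04,0,0,0,0],[0,0.101,0.041,0,0,0,0],[0,0.101,0.041,0,0,0,0],[0,0.101,0.041,0,0,0,0]])

```text
t: 7.4
eef_pos: [509.6, -101.9, 145.1]
orientation: [-3.141, -0.0, 1.548]
contact_force: [0.2, -1.3, -1.6]
finger_gap: 8.1
```

>>> move_arm(steps=[[0.05,0,0,0,0,0,0],[0.1,0,0,0,0,0,0],[0.13,0,0,0,0,0,0],[0.16,0,0,0,0,0,0],[0.18,0,0,0,0,0,0]])

```text
t: 8.02
eef_pos: [510.4, -65.5, 145.2]
orientation: [3.142, 0.0, 1.548]
contact_force: [0.3, 0.1, -0.6]
finger_gap: 8.3
```

```bash
python3 - <<'E'
from h import *
o=robot.get_obs();print(o['t'],o['eef_pos'],o['orientation'],o['finger_gap'],o['contact_force'],o['wrist_torque'])
s=robot.camera('scene');w=robot.camera('wrist');cv2.imwrite('pics/w6.png',w)
cv2.imwrite('pics/s6.png',np.hstack([cv2.resize(s[175:255,200:300],None,fx=4,fy=4,interpolation=2),cv2.resize(w[0:160,153:353],None,fx=2,fy=2)]))
E
```

```text
8.025 [510.4386016  -65.5230031  145.15856393] [3.14155668e+00 3.38733885e-05 1.54811335e+00] 8.30833682596849 [ 0.2737171   0.06618758 -0.58371757] [-0.08047538  0.00388411 -0.04471908]
```

View pics/s6.png

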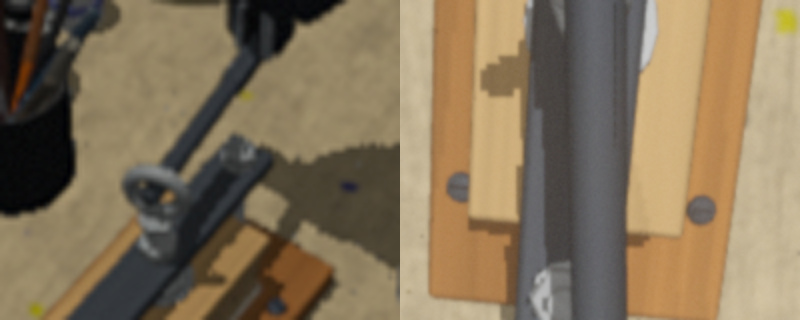

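The tip is at the ring opening with no contact force, so I continue in.

>>> move_arm(steps=[[0.03,0,0,0,0,0,0],[0.06,0,0,0,0,0,0],[0.08,0,0,0,0,0,0],[0.1,0,0,0,0,0,0],[0.1,0,0,0,0,0,0]])

```text
t: 8.75
eef_pos: [510.9, -45.7, 145.1]
orientation: [-3.142, -0.0, 1.548]
contact_force: [-0.8, -0.0, -1.4]
finger_gap: 8.4
```

>>> move_arm(steps=[[0.03,0,0,0,0,0,0],[0.06,0,0,0,0,0,0],[0.09,0,0,0,0,0,0],[0.1,0,0,0,0,0,0],[0.1,0,0,0,0,0,0]])

```text
t: 9.38
eef_pos: [511.4, -25.8, 145.1]
orientation: [3.142, 0.0, 1.548]
contact_force: [0.5, -0.8, -2.0]
finger_gap: 8.1
```

```bash
python3 - <<'E'
from h import *
o=robot.get_obs();print(o['t'],o['eef_pos'],o['orientation'],o['finger_gap'],o['contact_force'],o['wrist_torque'])
s=robot.camera('scene');w=robot.camera('wrist');cv2.imwrite('pics/w7.png',w)
cv2.imwrite('pics/s7.png',np.hstack([cv2.resize(s[175:255,200:300],None,fx=4,fy=4,interpolation=2),cv2.resize(w[0:160,153:353],None,fx=2,fy=2)]))
E
```

```text
9.375 [511.39552809 -25.81674611 145.13224863] [3.14155340e+00 1.01287880e-04 1.54818378e+00] 8.113570072919183 [ 0.51877479 -0.82619559 -1.98816566] [-0.02491307  0.00143038  0.00689501]
```

View pics/s7.png

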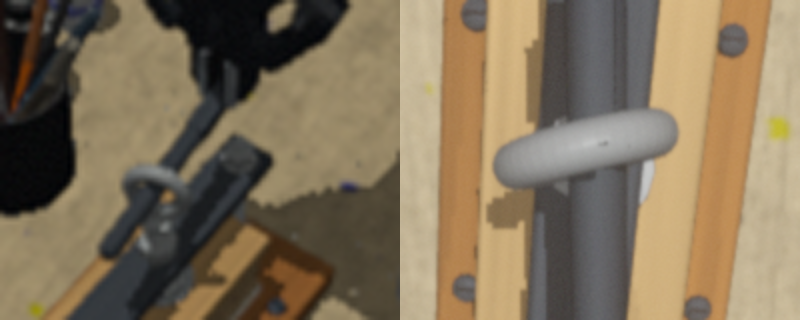

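The bar is through. The wrist crop shows the ring from (497,165) to (677,130), so its x axis has a yaw of about 99°.

```bash
python3 - <<'E'
from h import *
w=robot.camera_model('wrist');o=robot.get_obs()
f=lambda p,z:onplane(w,((p[0]-400)/2+153,p[1]/2),z)
l,r=f((495,166),146),f((678,129),146);print(l,r,(l+r)/2,np.linalg.norm(l-r),np.degrees(np.arctan2(*(r-l)[[1,0]])))
E=np.array([511,49]);p=o['eef_pos'][:2];d=np.hypot(*(E-p));print('d',d)
# waypoint list: rotate tool about E clockwise by a, from present tool pose
r0=rot(o['orientation']);y0=o['orientation'][2]
for deg in(10,20,30,35,40,50):
    a=-np.radians(deg);Rz=np.array([[np.cos(a),-np.sin(a)],[np.sin(a),np.cos(a)]])
    q=E+Rz@(p-E);print(deg,np.round(q,1),go([*q,145.2],R.from_euler('z',a)*r0))
E
```

```text
[492.21199806  47.24415008 146.        ] [529.00724277  53.40660262 146.        ] [510.60962042  50.32537635 146.        ] 37.30771842638845 9.507634519039813
d 75.05948907818987
10 [498.4 -25. ] (array([ 0.004, -0.065, -0.   ]), array([ 0.   , -0.   ,  0.111]))
20 [485.7 -21.7] (array([ 0.019, -0.129, -0.   ]), array([ 0.   , -0.   ,  0.222]))
30 [473.8 -16.2] (array([ 0.045, -0.189, -0.   ]), array([ 0.   , -0.   ,  0.333]))
35 [468.3 -12.7] (array([ 0.062, -0.217, -0.   ]), array([ 0.   , -0.   ,  0.389]))
40 [463.1  -8.8] (array([ 0.081, -0.244, -0.   ]), array([ 0.   , -0.   ,  0.444]))
50 [4.538e+02 4.000e-01] (array([ 0.126, -0.291, -0.   ]), array([ 0.   , -0.   ,  0.556]))
```

>>> move_arm(steps=[[0.002,-0.033,0,0,0,0.056,0],[0.008,-0.09,0,0,0,0.155,0],[0.019,-0.129,0,0,0,0.222,0],[0.032,-0.16,0,0,0,0.278,0],[0.045,-0.189,0,0,0,0.333,0]])

```text
t: 10.1
eef_pos: [472.4, -15.4, 144.8]
orientation: [-3.139, -0.0, 1.022]
contact_force: [-2.3, 2.9, -0.5]
finger_gap: 8.2
```

```bash
cat >> h.py <<'E'
EYE=np.array([510.8,49.8])
def tq():
    o=robot.get_obs();F=o['contact_force'];M=o['wrist_torque'];p=(o['eef_pos'][:2]-EYE)/1000
    lev=p[0]*F[1]-p[1]*F[0]
    print('t %.2f'%o['t'],o['eef_pos'].round(1),'yaw',(np.degrees(o['orientation'][2])).round(2),'F',F.round(1),'M',M.round(3),'FxL %.3f sum %.3f'%(lev,lev+M[2]),'gap %.1f'%o['finger_gap'],'d %.1f'%(1e3*np.hypot(*p)))
E
python3 -c "
from h import *;tq()"
```

```text
t 10.10 [472.4 -15.4 144.8] yaw 58.55 F [-2.3  2.9 -0.5] M [0.613 0.448 0.333] FxL -0.261 sum 0.072 gap 8.2 d 75.6
```

Torque about the eye is F×L + Mz. The horizontal moments fit a reference point about 0.2 m above the TCP on the tool axis. At least 0.3 rad of loose turning remains, so I take 15° more with readings.

>>> move_arm(steps=[[0.001,-0.02,0,0,0,0.028,0],[0.001,-0.036,0,0,0,0.056,0],[0.001,-0.036,0,0,0,0.056,0]])

```text
t: 10.48
eef_pos: [466.8, -11.7, 144.9]
orientation: [-3.14, 0.0, 0.938]
contact_force: [-2.9, 3.1, -1.0]
finger_gap: 8.2
```

```bash
python3 -c "
from h import *;tq()"
```

```text
t 10.47 [466.8 -11.7 144.9] yaw 53.72 F [-2.9  3.1 -1. ] M [0.432 0.364 0.41 ] FxL -0.312 sum 0.098 gap 8.2 d 75.6
```

>>> move_arm(steps=[[0.001,-0.02,0,0,0,0.028,0],[0.001,-0.034,0,0,0,0.056,0],[0.001,-0.034,0,0,0,0.056,0]])

```text
t: 10.85
eef_pos: [461.7, -7.8, 144.9]
orientation: [-3.14, 0.001, 0.85]
contact_force: [-2.8, 3.4, -1.7]
finger_gap: 8.0
```

```bash
python3 -c "
from h import *;tq()"
```

```text
t 10.85 [461.7  -7.8 144.9] yaw 48.71 F [-2.8  3.4 -1.7] M [0.435 0.576 0.447] FxL -0.327 sum 0.120 gap 8.0 d 75.7
```

>>> move_arm(steps=[[0.001,-0.02,0,0,0,0.028,0],[0.001,-0.034,0,0,0,0.056,0],[0.001,-0.034,0,0,0,0.056,0]])

```text
t: 11.22
eef_pos: [456.9, -3.3, 144.9]
orientation: [-3.141, 0.001, 0.763]
contact_force: [-3.4, 2.8, -0.7]
finger_gap: 8.1
```

```bash
python3 -c "
from h import *;tq()"
```

```text
t 11.22 [456.9  -3.3 144.9] yaw 43.7 F [-3.4  2.8 -0.7] M [0.373 0.635 0.398] FxL -0.334 sum 0.064 gap 8.1 d 75.7
```

```bash
cat >> h.py <<'E'
def avg(n=5):
    S=[];L=[]
    for i in range(n):
        o=robot.get_obs();F=o['contact_force'];M=o['wrist_torque'];p=(o['eef_pos'][:2]-EYE)/1000
        l=p[0]*F[1]-p[1]*F[0];S.append(l+M[2]);L.append(l)
        if i<n-1: robot.camera('scene')
    print('t %.2f'%o['t'],o['eef_pos'].round(2),'yaw %.2f'%np.degrees(o['orientation'][2]),'F',F.round(1),'FxL %.3f SUM %.3f sd %.3f'%(np.mean(L),np.mean(S),np.std(S)))
E
echo "from h import *;avg()">a.py
```

>>> move_arm(steps=[[0,-0.012,0,0,0,0.014,0],[0.0,-0.021,0,0,0,0.028,0]])

```text
t: 11.48
eef_pos: [454.3, -0.5, 145.0]
orientation: [3.142, 0.0, 0.716]
contact_force: [-2.8, 0.8, -0.5]
finger_gap: 8.1
```

```bash
python3 a.py
```

```text
t 11.68 [454.39  -0.47 145.07] yaw 41.09 F [-3.4  0.2 -0.2] FxL -0.199 SUM 0.136 sd 0.052
```

>>> move_arm(steps=[[0,-0.012,0,0,0,0.014,0],[0.0,-0.019,0,0,0,0.028,0]])

```text
t: 11.92
eef_pos: [451.9, 2.4, 145.1]
orientation: [3.141, 0.0, 0.671]
contact_force: [-3.3, -1.1, -0.9]
finger_gap: 8.1
```

```bash
python3 a.py
```

```text
t 12.12 [452.     2.43 145.13] yaw 38.55 F [-3.5 -0.1 -0.9] FxL -0.113 SUM 0.146 sd 0.066
```

>>> move_arm(steps=[[-0.002,-0.012,0,0,0,0.014,0],[-0.003,-0.018,0,0,0,0.028,0]])

```text
t: 12.38
eef_pos: [449.5, 5.1, 145.2]
orientation: [3.141, -0.001, 0.627]
contact_force: [-3.0, 1.6, -2.6]
finger_gap: 8.0
```

```bash
python3 a.py
```

```text
t 12.57 [449.51   5.09 145.19] yaw 36.03 F [-2.2  0.4 -1.5] FxL -0.115 SUM 0.122 sd 0.059
```

>>> move_arm(steps=[[0,-0.01,0,0,0,0.014,0],[0.0,-0.017,0,0,0,0.028,0]])

```text
t: 12.82
eef_pos: [447.5, 7.8, 145.2]
orientation: [3.141, -0.0, 0.583]
contact_force: [-1.9, 0.8, -0.9]
finger_gap: 8.4
```

```bash
python3 a.py
```

```text
t 13.03 [447.45   7.78 145.18] yaw 33.51 F [-0.9  0.9 -1.7] FxL -0.089 SUM 0.103 sd 0.044
```

>>> move_arm(steps=[[0,-0.01,0,0,0,0.014,0],[0.0,-0.017,0,0,0,0.028,0]])

```text
t: 13.28
eef_pos: [445.5, 10.7, 145.2]
orientation: [3.141, -0.0, 0.539]
contact_force: [-1.5, 0.0, -1.5]
finger_gap: 8.3
```

```bash
python3 a.py
```

```text
t 13.47 [445.52  10.59 145.18] yaw 30.99 F [ 0.   0.5 -1.1] FxL -0.061 SUM 0.147 sd 0.031
```

>>> move_arm(steps=[[0,-0.01,0,0,0,0.014,0],[0.0,-0.017,0,0,0,0.028,0]])

```text
t: 13.72
eef_pos: [443.7, 13.6, 145.1]
orientation: [3.142, -0.0, 0.495]
contact_force: [-0.4, 2.8, -2.1]
finger_gap: 8.1
```

```bash
python3 a.py
```

```text
t 13.93 [443.72  13.52 145.15] yaw 28.47 F [-0.   1.  -1.1] FxL -0.091 SUM 0.087 sd 0.028
```

```bash
cat > ring.py <<'E'
from h import *
def ring(im,w,show=False):
    p=proj(w,[*EYE,146]).astype(int);x0,y0=max(p[0]-70,0),max(p[1]-60,0)
    c=im[y0:p[1]+60,x0:p[0]+70].astype(int);m=((c.max(2)>110)&(c.max(2)-c.min(2)<18)).astype(np.uint8)
    m=cv2.morphologyEx(m,cv2.MORPH_OPEN,np.ones((5,5)))
    n,l,st,ce=cv2.connectedComponentsWithStats(m);i=1+st[1:,4].argmax();ys,xs=np.nonzero(l==i)
    r=cv2.minAreaRect(np.c_[xs+x0,ys+y0].astype(np.float32));b=cv2.boxPoints(r)
    e=sorted([(np.hypot(*(b[k]-b[k-1])),k) for k in range(4)])[:2]
    q=[onplane(w,(b[k]+b[k-1])/2,146) for _,k in e];q.sort(key=lambda a:a[0])
    print('ring',r,'ends',q[0].round(1),q[1].round(1),'L %.1f ang %.1f'%(np.linalg.norm(q[1]-q[0]),np.degrees(np.arctan2(*(q[1]-q[0])[[1,0]]))))
o=robot.get_obs();w=robot.camera_model('wrist');im=robot.camera('wrist');cv2.imwrite('pics/w8.png',im);ring(im,w)
tq();print(proj(w,[*EYE,146]))
cv2.imwrite('pics/w8z.png',cv2.resize(im[0:200,130:380],None,fx=2.4,fy=2.4))
E
python3 ring.py
```

```text
ring ((246.75003051757812, 73.25), (29.698482513427734, 94.0451889038086), 45.0) ends [493.4  57.6 146. ] [528.3  46.1 146. ] L 36.7 ang -18.3
t 13.97 [443.7  13.5 145.1] yaw 28.47 F [ 0.1  1.1 -1.9] M [0.162 0.11  0.142] FxL -0.066 sum 0.076 gap 7.9 d 76.3
[250.33251646  76.87282513]
```

View pics/w8z.png

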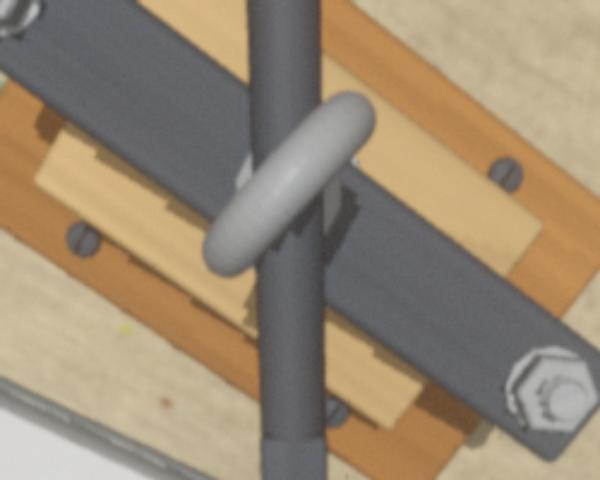

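The ring has followed the bar: it leans about 45° to the bar and has turned about 28° since insertion. The foot is near contact, so I continue in small steps.

>>> move_arm(steps=[[0,-0.01,0,0,0,0.014,0],[0.0,-0.017,0,0,0,0.028,0]])

```text
t: 14.22
eef_pos: [442.1, 16.4, 145.2]
orientation: [3.141, -0.0, 0.451]
contact_force: [0.9, 1.2, -1.3]
finger_gap: 7.9
```

```bash
python3 a.py
```

```text
t 14.43 [442.19  16.39 145.17] yaw 25.96 F [ 0.7  0.3 -1.7] FxL 0.006 SUM 0.240 sd 0.011
```

>>> move_arm(steps=[[0,-0.01,0,0,0,0.014,0],[0.0,-0.017,0,0,0,0.028,0]])

```text
t: 14.68
eef_pos: [440.6, 19.6, 145.2]
orientation: [3.141, -0.0, 0.407]
contact_force: [0.5, -0.2, -1.5]
finger_gap: 8.0
```

```bash
python3 a.py
```

```text
t 14.88 [440.62  19.5  145.15] yaw 23.43 F [ 0.2 -0.7 -1.2] FxL 0.031 SUM 0.233 sd 0.055
```

>>> move_arm(steps=[[0,-0.007,0,0,0,0.011,0],[0.0,-0.0135,0,0,0,0.022,0]])

```text
t: 15.12
eef_pos: [439.5, 22.0, 145.1]
orientation: [3.142, -0.0, 0.373]
contact_force: [0.3, -0.2, -2.0]
finger_gap: 8.2
```

```bash
python3 a.py
```

```text
t 15.32 [439.55  21.99 145.15] yaw 21.45 F [ 0.3 -1.3 -1.3] FxL 0.067 SUM 0.253 sd 0.037
```

>>> move_arm(steps=[[0,-0.007,0,0,0,0.011,0],[0.0,-0.0135,0,0,0,0.022,0]])

```text
t: 15.58
eef_pos: [438.5, 24.5, 145.1]
orientation: [3.142, -0.0, 0.338]
contact_force: [0.6, -0.9, -1.7]
finger_gap: 8.0
```

```bash
python3 a.py
```

```text
t 15.78 [438.52  24.49 145.13] yaw 19.47 F [ 0.7 -1.3 -1.2] FxL 0.050 SUM 0.220 sd 0.086
```

>>> move_arm(steps=[[0,-0.007,0,0,0,0.011,0],[0.0,-0.0135,0,0,0,0.022,0]])

```text
t: 16.02
eef_pos: [437.6, 27.1, 145.1]
orientation: [3.142, -0.0, 0.304]
contact_force: [1.1, -0.6, -1.4]
finger_gap: 8.5
```

```bash
python3 a.py
```

```text
t 16.23 [437.63  27.04 145.13] yaw 17.49 F [ 0.6 -0.9 -1. ] FxL 0.074 SUM 0.217 sd 0.031
```

>>> move_arm(steps=[[0,-0.007,0,0,0,0.011,0],[0.0,-0.0135,0,0,0,0.022,0]])

```text
t: 16.48
eef_pos: [436.8, 29.7, 145.1]
orientation: [3.142, -0.0, 0.269]
contact_force: [0.2, -1.2, -1.9]
finger_gap: 8.1
```

```bash
python3 a.py
```

```text
t 16.68 [436.82  29.62 145.12] yaw 15.51 F [ 0.7  0.3 -0.9] FxL 0.085 SUM 0.275 sd 0.052
```

>>> move_arm(steps=[[0,-0.007,0,0,0,0.011,0],[0.0,-0.0135,0,0,0,0.022,0]])

```text
t: 16.92
eef_pos: [436.1, 32.3, 145.1]
orientation: [-3.142, -0.0, 0.235]
contact_force: [1.5, -1.0, -1.7]
finger_gap: 8.2
```

```bash
python3 a.py
```

```text
t 17.12 [436.08  32.21 145.13] yaw 13.53 F [ 1.1 -1.  -1. ] FxL 0.100 SUM 0.236 sd 0.039
```

>>> move_arm(steps=[[0,-0.007,0,0,0,0.011,0],[0.0,-0.0135,0,0,0,0.022,0]])

```text
t: 17.38
eef_pos: [435.4, 34.9, 145.1]
orientation: [3.142, -0.0, 0.2]
contact_force: [1.5, -1.3, -0.9]
finger_gap: 8.3
```

```bash
python3 a.py
```

```text
t 17.57 [435.45  34.82 145.14] yaw 11.55 F [ 1.6 -1.  -1.4] FxL 0.099 SUM 0.219 sd 0.032
```

>>> move_arm(steps=[[0,-0.007,0,0,0,0.011,0],[0.0,-0.0135,0,0,0,0.022,0]])

```text
t: 17.82
eef_pos: [434.9, 37.5, 145.1]
orientation: [3.142, 0.0, 0.166]
contact_force: [1.1, -1.6, -0.2]
finger_gap: 8.1
```

```bash
python3 a.py
```

```text
t 18.02 [434.91  37.49 145.12] yaw 9.57 F [ 0.8 -1.7 -1.2] FxL 0.124 SUM 0.215 sd 0.041
```

>>> move_arm(steps=[[0,-0.007,0,0,0,0.011,0],[0.0,-0.0135,0,0,0,0.022,0]])

```text
t: 18.27
eef_pos: [434.5, 40.2, 145.1]
orientation: [3.142, -0.0, 0.131]
contact_force: [1.3, -1.6, -1.3]
finger_gap: 8.3
```

```bash
python3 a.py
```

```text
t 18.48 [434.46  40.17 145.11] yaw 7.59 F [ 2.  -1.8 -1.7] FxL 0.130 SUM 0.220 sd 0.036
```

>>> move_arm(steps=[[0,-0.007,0,0,0,0.011,0],[0.0,-0.0135,0,0,0,0.022,0]])

```text
t: 18.73
eef_pos: [434.1, 42.9, 145.1]
orientation: [3.142, 0.0, 0.097]
contact_force: [0.8, -1.4, -0.7]
finger_gap: 8.1
```

```bash
python3 a.py
```

```text
t 18.93 [434.11  42.83 145.13] yaw 5.61 F [ 0.1 -2.3 -2. ] FxL 0.144 SUM 0.229 sd 0.032
```

>>> move_arm(steps=[[0,-0.007,0,0,0,0.011,0],[0.0,-0.0135,0,0,0,0.022,0]])

```text
t: 19.18
eef_pos: [433.8, 45.6, 145.1]
orientation: [3.142, -0.0, 0.062]
contact_force: [0.7, -1.4, -1.7]
finger_gap: 8.2
```

```bash
python3 a.py
```

```text
t 19.38 [433.84  45.54 145.13] yaw 3.63 F [ 1.1 -2.3 -1.6] FxL 0.152 SUM 0.194 sd 0.053
```

>>> move_arm(steps=[[0,-0.007,0,0,0,0.011,0],[0.0,-0.0135,0,0,0,0.022,0]])

```text
t: 19.62
eef_pos: [433.7, 48.2, 145.1]
orientation: [3.141, -0.0, 0.028]
contact_force: [0.4, -2.1, -0.4]
finger_gap: 8.1
```

```bash
python3 a.py
```

```text
t 19.82 [433.65  48.15 145.12] yaw 1.66 F [ 1.1 -2.5 -0.8] FxL 0.204 SUM 0.291 sd 0.063
```

>>> move_arm(steps=[[0,-0.005,0,0,0,0.008,0],[0.0,-0.01,0,0,0,0.0167,0]])

```text
t: 20.08
eef_pos: [433.6, 50.0, 145.1]
orientation: [3.141, -0.0, 0.002]
contact_force: [1.3, -4.5, -2.2]
finger_gap: 8.1
```

```bash
python3 a.py
```

```text
t 20.27 [433.64  50.06 145.13] yaw 0.15 F [ 0.2 -3.9 -0.8] FxL 0.335 SUM 0.509 sd 0.056
```

The work is now firm, at 0.51 N m. I'll take small steps from here.

>>> move_arm(steps=[[0.0,-0.004,0,0,0,0.0067,0],[0.0,-0.004,0,0,0,0.0067,0]])

```text
t: 20.52
eef_pos: [433.6, 50.9, 145.1]
orientation: [3.141, -0.0, -0.008]
contact_force: [1.6, -4.9, -1.6]
finger_gap: 8.2
```

```bash
python3 -c "
from h import *;avg(10)"
```

```text
t 20.98 [433.61  50.88 145.12] yaw -0.46 F [ 0.9 -5.5 -2. ] FxL 0.376 SUM 0.564 sd 0.058
```

>>> move_arm(steps=[[0.0,-0.0045,0,0,0,0.0075,0],[0.0,-0.0045,0,0,0,0.0075,0]])

```text
t: 21.22
eef_pos: [433.6, 51.7, 145.1]
orientation: [3.141, 0.0, -0.02]
contact_force: [0.5, -5.3, -1.0]
finger_gap: 7.9
```

```bash
python3 -c "
from h import *;avg(10)"
```

```text
t 21.68 [433.59  51.69 145.12] yaw -1.13 F [-0.3 -4.9 -0.7] FxL 0.407 SUM 0.598 sd 0.047
```

>>> move_arm(steps=[[0.0,-0.004,0,0,0,0.0065,0],[0.0,-0.004,0,0,0,0.0065,0]])

```text
t: 21.92
eef_pos: [433.5, 52.4, 145.1]
orientation: [3.141, 0.0, -0.03]
contact_force: [2.0, -4.8, -1.5]
finger_gap: 8.1
```

```bash
python3 -c "
from h import *;avg(10)"
```

```text
t 22.38 [433.58  52.42 145.1 ] yaw -1.71 F [ 0.4 -5.9 -1.7] FxL 0.413 SUM 0.649 sd 0.062
```

The screw reads 0.65 N m. Now I turn the bar back about 35° to its free mid-lean, pivoting about the eye, and re-look.

```bash
python3 - <<'E'
from h import *
for y in (8,16,25,33.3):
    b=np.radians(y+.8);q=EYE-76*np.array([np.cos(b),np.sin(b)])
    print(y,go([*q,145.1],rot([np.pi,0,np.radians(y)])))
E
```

```text
8 (array([0.013, 0.071, 0.   ]), array([ 0.   ,  0.   , -0.108]))
16 (array([0.026, 0.122, 0.   ]), array([ 0.   ,  0.   , -0.197]))
25 (array([0.049, 0.177, 0.   ]), array([ 0.   ,  0.   , -0.297]))
33.3 (array([0.078, 0.224, 0.   ]), array([ 0.   ,  0.   , -0.389]))
```

>>> move_arm(steps=[[0.006,0.035,0,0,0,-0.054,0],[0.013,0.071,0,0,0,-0.108,0],[0.026,0.122,0,0,0,-0.197,0],[0.049,0.177,0,0,0,-0.297,0],[0.078,0.224,0,0,0,-0.389,0]])

```text
t: 23.0
eef_pos: [447.6, 8.3, 145.0]
orientation: [-3.139, -0.001, 0.585]
contact_force: [-0.2, -1.0, -0.6]
finger_gap: 7.9
```

>>> move_arm(steps=[[0,0,0,0,0,0,0]])

```text
t: 23.12
eef_pos: [448.0, 7.9, 145.0]
orientation: [-3.14, -0.001, 0.578]
contact_force: [-0.6, 0.2, -0.5]
finger_gap: 8.2
```

```bash
python3 -c "
from h import *;avg(6)"; python3 ring.py
```

```text
t 23.38 [447.5    8.08 145.03] yaw 33.22 F [ 0.7 -0.1 -0.6] FxL 0.009 SUM 0.006 sd 0.054
ring ((247.8529510498047, 74.91177368164062), (26.92145347595215, 92.40607452392578), 75.96376037597656) ends [497.8  63.8 146. ] [524.6  38.4 146. ] L 36.9 ang -43.5
t 23.43 [447.6   8.  145.1] yaw 33.24 F [-1.2 -0.2 -1.3] M [-0.052  0.019  0.016] FxL -0.037 sum -0.021 gap 7.7 d 75.8
[249.62002893  77.79466367]
```

View pics/w8z.png

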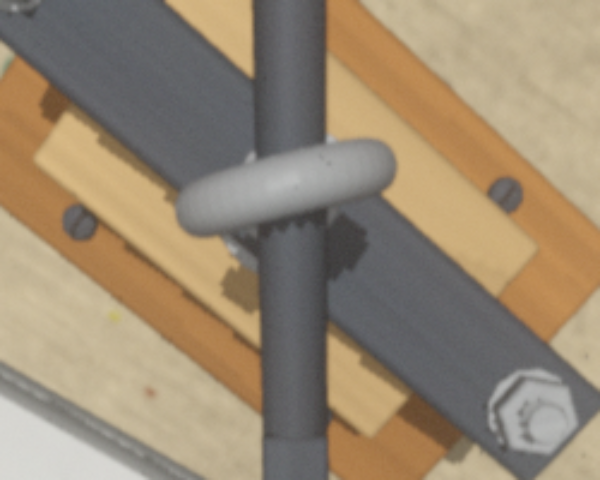

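The ring stayed where it was left, and the torque reads zero with the bar free, so there is no offset. Now I draw the bar out along its axis.

>>> move_arm(steps=[[-0.06,0.001,0,0,0,0,0],[-0.15,0.002,0,0,0,0,0],[-0.24,0.003,0,0,0,0,0],[-0.33,0.005,0,0,0,0,0],[-0.42,0.006,0,0,0,0,0]])

```text
t: 24.05
eef_pos: [376.8, -40.4, 145.1]
orientation: [3.141, 0.0, 0.58]
contact_force: [-0.1, 0.3, -1.5]
finger_gap: 7.8
```

>>> move_arm(steps=[[-0.08,0,0,0,0,0,0],[-0.08,0,0,0,0,0,0]])

```text
t: 24.3
eef_pos: [363.5, -49.0, 145.1]
orientation: [3.142, 0.0, 0.579]
contact_force: [-0.0, -0.2, -0.8]
finger_gap: 8.4
```

```bash
python3 - <<'E'
from h import *
tq();print(go([424,-213,145],rot([np.pi,0,.421])))
E
```

```text
t 24.30 [363.5 -49.  145.1] yaw 33.15 F [-0.  -0.2 -0.8] M [ 0.028  0.018 -0.009] FxL 0.023 sum 0.014 gap 8.4 d 177.4
(array([-0.195,  0.852,  0.001]), array([0. , 0. , 0.1]))
```

>>> move_arm(steps=[[-0.05,0.2,0,0,0,0.02,0],[-0.1,0.5,0,0,0,0.05,0],[-0.195,0.852,0,0,0,0.1,0],[-0.195,0.852,0,0,0,0.1,0],[-0.195,0.852,0,0,0,0.1,0]])

```text
t: 24.92
eef_pos: [425.6, -212.5, 144.7]
orientation: [-3.14, 0.0, 0.423]
contact_force: [0.5, 0.2, -1.7]
finger_gap: 8.0
```

>>> move_arm(steps=[[0,0,0.2,0,0,0,0],[0,0,0.4,0,0,0,0],[0,0,0.6,0,0,0,0],[0,0,0.65,0,0,0,0],[0,0,0.65,0,0,0,0]])

```text
t: 25.55
eef_pos: [425.7, -211.3, 15.4]
orientation: [-3.141, 0.0, 0.425]
contact_force: [-0.2, 0.8, -0.3]
finger_gap: 8.0
```

```bash
python3 - <<'E'
from h import *
tq()
E
```

```text
t 25.55 [ 425.7 -211.3   15.4] yaw 24.35 F [-0.2  0.8 -0.3] M [-0.024  0.025 -0.028] FxL -0.119 sum -0.147 gap 8.0 d 274.6
```

Lower slowly to table contact.

>>> move_arm(steps=[[0,0,0.02,0,0,0,0],[0,0,0.035,0,0,0,0],[0,0,0.045,0,0,0,0],[0,0,0.045,0,0,0,0]])

```text
t: 26.05
eef_pos: [425.8, -212.3, 6.2]
orientation: [3.142, -0.0, 0.424]
contact_force: [-0.0, 0.8, -1.8]
finger_gap: 7.9
```

>>> move_arm(steps=[[0,0,0.005,0,0,0,0],[0,0,0.0075,0,0,0,0],[0,0,0.0075,0,0,0,0]])

```text
t: 26.42
eef_pos: [426.0, -212.4, 5.0]
orientation: [3.141, -0.0, 0.424]
contact_force: [-1.2, 1.4, 4.3]
finger_gap: 8.3
```

```bash
python3 - <<'E'
from h import *
tq()
E
```

```text
t 26.43 [ 426.  -212.4    5. ] yaw 24.29 F [-1.2  1.4  4.3] M [ 0.099  0.228 -0.057] FxL -0.446 sum -0.503 gap 8.3 d 275.6
```

The bar touches the table, so I release it and rise.

>>> move_arm(steps=[[0,0,0,0,0,0,12],[0,0,0,0,0,0,18],[0,0,0,0,0,0,30],[0,0,0,0,0,0,40],[0,0,0,0,0,0,40]])

```text
t: 27.05
eef_pos: [425.9, -212.3, 4.6]
orientation: [-3.142, 0.0, 0.424]
contact_force: [-0.1, 0.3, 0.1]
finger_gap: 39.9
```

>>> move_arm(steps=[[0,0,-0.1,0,0,0,45],[0,0,-0.3,0,0,0,50],[0,0,-0.6,0,0,0,60],[0,0,-0.8,0,0,0,60],[0,0,-0.8,0,0,0,60]])

```text
t: 27.68
eef_pos: [427.7, -213.7, 168.1]
orientation: [3.135, -0.003, 0.424]
contact_force: [1.0, 0.4, -0.9]
finger_gap: 60.2
```

```bash
python3 - <<'E'
from h import *
tq();w=robot.camera('wrist');s=robot.camera('scene');cv2.imwrite('pics/end.png',np.hstack([cv2.resize(w,(400,300)),cv2.resize(s[130:310,80:400],(400,225))[0:225] if 0 else cv2.resize(s[100:325,90:390],(400,300))]))
E
```

```text
t 27.68 [ 427.7 -213.7  168.1] yaw 24.3 F [ 1.   0.4 -0.9] M [-0.019 -0.01  -0.017] FxL 0.243 sum 0.226 gap 60.2 d 276.3
```

View pics/end.png

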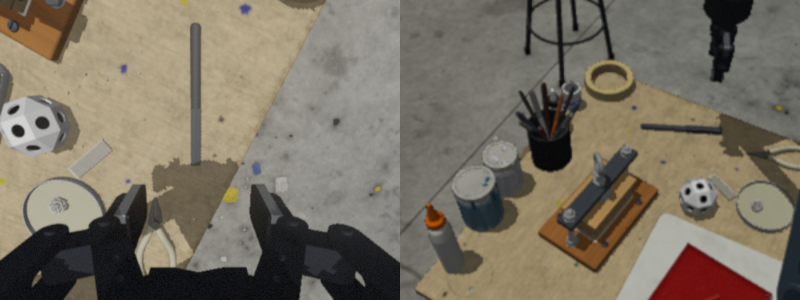

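The bar lies flat on the table where it started, the bystanders look unmoved, and the gripper is clear. Handing in.

```bash
python3 -c "
from bench import robot;print(robot.hand_in())"
```

```text
the job is handed in; nothing more can be done
None
```

I slid the bar through the eye and turned the screw clockwise through the loose travel and the glue film (about 0.22 N m) until the work was firm. I then tightened it in small steps to a measured 0.65 N m. The job was handed in at about 28 s of the 61 s; it reports no verdict.

- **Torque:** the final reading averaged 0.649 N m, with about ±0.02 N m uncertainty because single readings scatter by 0.06. It read about zero once the bar was free in the eye, so there is no noticeable offset.
- **Screw not slackened:** I turned the bar back about 35° to free it, and a wrist picture showed the ring had stayed where the tightening left it. I then drew the bar straight out without noticeable force. I did not measure the foot rim directly or re-measure the ring after the bar was out.
- **Bar and bystanders:** the last picture shows the bar lying flat on the table close to where it started, roughly 250 mm from the screw. The cube and bottle look unmoved, judged by eye only, and the gripper is well clear.
- **Readings that disagreed:** the finger opening read about 8 mm on the 12 mm bar, but pictures showed a good hold and the bar did not slip. On the first close view the known lengths measured about 4% short; I put that down to picking the pixels, and the scene camera then agreed with the eye position.

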